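# Select the weighing range and hang the basket on the hook balance

### The arm

A 6-joint arm with a two-finger parallel gripper is mounted at the origin on a cart in front of the work surface, level with it; the furniture and walls round the work are solid. World frame = base frame: x ahead of the robot, y to its left, z up, the work surface at z = 0. Lengths are in mm, angles in rad, forces in N, time in s.
With the tool pointing down it reaches from about 350 to 975 mm from the base axis. Payload 7.1 kg.
Tool frame: the origin (TCP) lies on the front face of the gripper's body, between the roots of the fingers; the fingertips stand 80 mm ahead of it and the grasp point (between the pads) lies 61 mm ahead of it; z points along the fingers, y is the line along which they close (so a half turn about z gives the same grasp; the last joint's range is limited). The gripper opens to 88 mm and grips with 3 to 60 N. Pads are 20 mm wide; open, the fingers measure 115 mm over their backs; the gripper's body (75 mm by 178 mm) begins 61 mm behind the grasp point.
Start: joints at [1.139, 0.423, 1.63, -0, 1.089, -0.019], TCP at [250.703, 572.498, 302.675] pointing down, gripper open.
Joint ranges: [-3, 3], [-0.9, 2.11], [0.09, 2.58], [-1.31, 4.45], [0.11, 2.69], [-2.54, 2.54]. Speed limits (rad/s): [2.39, 2.39, 3.01, 3.14, 3.14, 3.14].

### API

Orientations are given as a rotation vector (axis times angle).
In Python, from workcell import readout, vision, close_job gives the robot as it stands.
- The arm moves only by the tool servo_tool, never from a script. Its argument "plan" is a list that holds one entry, the list of rows, each a list of 7 numbers: the gripper command: -1 is fully open, 1 is shut, values between are in proportion, then the shift along the world's x, y, z in units of 40 mm (1.0 is 40 mm), then the turn, a rotation vector about the world's x, y, z in units of 5 degrees (1.0 is 5 degrees). A call has 1 to 5 rows; each row shifts and turns the commanded pose from where the row before left it; what a row does not reach is not made up. A row lasts 1/12 s, in which the tool goes at most 41.7 mm and 7.16 degrees, less where a joint would pass 70% of its speed; a pose out of reach is approached as far as the arm can. A call is refused whole if a number of a shift passes 1 or a number of a turn 1, either way. A call with a gripper value outside its range is refused whole. The fingers move at their own pace and stop on an object; the grip force is fixed at half the most. Time passes only in rows, so rows that do not move let the fingers close. It gives the time, the measured TCP pose, the force, the opening and the grip force at its end, in the units of the state.
- readout.get_obs(): the state, without advancing time (a new reading comes with each control period).
- vision.get_image(name): name is "side" or "top" or "wrist"; returns the picture (400x640x3 uint8, red, green, blue); there is no depth.
- vision.camera_params(name): a dict with "fx", "fy", "cx", "cy" (pixels), "rvec" (rotation vector, rad) and "tvec" (3), from world to camera coordinates, as OpenCV has them; the wrist camera has in their place "hand_eye" (4x4, takes a point from camera to tool coordinates, whose origin is the TCP and whose axes are the flange's). Camera axes: x right, y down, z forward; pixel columns grow to the right and rows downward; lengths in mm; the calibration is good to about 2 mm. A picture is of the moment at which its call begins: read the wrist's pose just before it. camera_params takes no time and is no camera call.
- close_job(): hands the job in; it is judged then, once.
The state is a dict: "t": time; "qpos": joint angles; "qvel": joint speeds; "joint_torque": joint torques, N m; "ee_pos": TCP position; "orientation": TCP orientation; "ft_force": force on the tool from outside, world axes, zero at the start; "moment": the same for the moment, N m; "width": finger opening in mm; "grasp_force": force on a finger pad.
Only numpy, scipy, OpenCV 4.12 (cv2) and the standard library are available. Lean on these libraries where they do the work, as an engineer would, in place of code of your own. Each camera call takes 0.05 s, during which the arm holds its last target. There are 200 camera calls.

### The job

Get the hook balance ready: press the green range key fully in, so that it stays down by itself and the red key, which is latched now, pops up; press gently and leave the white and blue keys alone. Then pick up the steel basket by its orange tab and hang it by its handle on the balance's hook, hanging free and still. Do not disturb the two specimen cups and the dish.

Things in the scene. Friction and masses are not known exactly. Their poses are not given: they have to be found in the camera images.
- balance: hook balance, fixed on the worktop. Grey base plate 150 (x) x 330 (y) x 12 mm; origin at the centre of its underside; its front (key side) faces its own -x, the hook is in its +y half. The other half (y from -168 to +8 mm) carries a white housing 92 mm high with a sloping key panel and a blue hood
- panel_mid (a point): middle of the key panel's surface (balance x = -40, y = -80, z = 68.5 mm). The panel slopes up to the back at 30 deg from horizontal. Keys stand at balance y = -20, -60, -100, -140 mm along the line through this point. They move square to the panel: the push direction is (sin30, 0, -cos30) in the balance frame, so tilt the tool 30 deg
- hood_edge (a point): middle of the free lower-side edge of the blue hood, a plate 4 mm thick, 176 mm long in y. It stands square to the panel 20 mm up the slope from the key centres and reaches 64 mm out, leaning over the keys, so that they cannot be reached straight from above
- column_top (a point): centre of the top of the 22 mm thick steel column that carries the hook, 160 mm above the worktop
- hook_seat (a point): top of the hook's bar at its lowest place, where a handle comes to rest (x = -35, y = 105, z = 159.5 mm in the balance frame). The hook is an 8 mm round bar from the column top towards the balance's -x; its upturned tip ends 32 mm in front of the seat (-x) and 16 mm above it. Behind the seat the bar rises 3.5 mm
- basket: open steel basket 64 (x) x 68 (y) x 45 mm, 0.1 to 0.2 kg, origin at the centre of its underside, z up. Rigid handle of 6 mm bar in its y-z plane: uprights at y = +-32.5 mm up to z = 85 mm, then a roof shape with the peak at y = 0. On the peak a flat orange grip tab, 10 mm thick (x) x 28 mm wide (y), from z = 114 to 154 mm. Half a turn about z makes no difference
- basket_eye (a point): underside of the handle's peak, where the hook's bar shall lie (109 mm above the basket's underside)
- key_green (a joint): travel of the green key (to be selected), m, along its push direction: 0 fully up (cap top 16 mm proud of the panel), about 0.0105 latched, 0.014 end stop. Interlocked by a spring bar: 6 to 10 N in the first 4 mm, then less, latches past 9 mm; about 4 N from there to the stop. A press that ends sooner springs back and may leave no key latched
- key_green_top (a point): centre of the flat 20 x 24 mm top of the green key's cap (moves with the key). Its axes are the balance's axes, not tilted. The four keys stand in one row along the balance's y, 40 mm apart, in an order that changes
- key_red (a joint): travel of the red key (latched down at the start), m, along its push direction: 0 fully up (cap top 16 mm proud of the panel), about 0.0105 latched, 0.014 end stop
- key_red_top (a point): centre of the flat 20 x 24 mm top of the red key's cap (moves with the key). Its axes are the balance's axes, not tilted. The four keys stand in one row along the balance's y, 40 mm apart, in an order that changes
- key_white (a joint): travel of the white key, m, along its push direction: 0 fully up (cap top 16 mm proud of the panel), about 0.0105 latched, 0.014 end stop
- key_white_top (a point): centre of the flat 20 x 24 mm top of the white key's cap (moves with the key). Its axes are the balance's axes, not tilted. The four keys stand in one row along the balance's y, 40 mm apart, in an order that changes
- key_blue (a joint): travel of the blue key, m, along its push direction: 0 fully up (cap top 16 mm proud of the panel), about 0.0105 latched, 0.014 end stop
- key_blue_top (a point): centre of the flat 20 x 24 mm top of the blue key's cap (moves with the key). Its axes are the balance's axes, not tilted. The four keys stand in one row along the balance's y, 40 mm apart, in an order that changes
- incubator_corner (a point): nearest front corner of the tall incubator (0.9 m high, fixed): its flat front runs from here to the robot's right, receding 26 mm per 100 mm; its left side runs away from the robot. Keep the gripper, wrist and arm clear of it, above all behind the basket
- cup_orange: bystander: lidded specimen cup with orange lid, 65 mm across, 68 mm high, origin at the centre of its underside
- cup_white: bystander: lidded specimen cup with white lid, 65 mm across, 68 mm high, origin at the centre of its underside
- dish: bystander: red petri dish, 59 mm across, 15 mm high, origin at the centre of its underside
Things that resemble listed ones, but are neither listed nor needed, are in the scene too. What is shaped like the basket but pink or purple is not meant.

How it is judged:
By the outcome, as a careful person would: the job done as asked, in the order asked, and still so for the second after the job is handed in, with the robot touching nothing.
It also fails if it takes over 64 s, if anything falls off the work surface, if the arm or the gripper's body presses on something with over 40 N, if the wrist force passes 120 N, or if a joint passes its speed limit or range.

## Working session

There is one attempt and no reset: what is moved stays moved. The work goes in short steps, Python scripts to look and compute and a tool call to move; the robot and the scene stay as the last step left them, time stands still between calls to the robot, and variables do not carry over. Pictures are saved under pics/ and viewed, at most 10 in all, crops included, and the job is handed in when it is done.

Besides the shell and the picture viewer there is one more tool, called after "Call:" as name([rows], argument=value, ...), one row to a line, values as JSON. servo_tool: Moves the arm, as the interface text tells. Its arguments: {"type":"object","properties":{"plan":{"type":"array"}},"required":["plan"]}

```bash
mkdir -p pics; ls
cat > h.py <<'E'
import numpy as np, cv2
from workcell import readout, vision, close_job
from scipy.spatial.transform import Rotation as R
def cam(name,obs=None):
    p=vision.camera_params(name)
    K=np.array([[p['fx'],0,p['cx']],[0,p['fy'],p['cy']],[0,0,1.]])
    if 'rvec' in p:
        Rm=R.from_rotvec(np.ravel(p['rvec'])).as_matrix();t=np.ravel(p['tvec'])
    else:
        o=obs or readout.get_obs();H=np.array(p['hand_eye'])
        T=np.eye(4);T[:3,:3]=R.from_rotvec(o['orientation']).as_matrix();T[:3,3]=o['ee_pos']
        M=np.linalg.inv(T@H);Rm=M[:3,:3];t=M[:3,3]
    return K,Rm,t
def ray(c,uv):
    K,Rm,t=c;d=Rm.T@np.linalg.solve(K,[uv[0],uv[1],1.]);return -Rm.T@t,d/np.linalg.norm(d)
def onz(c,uv,z):
    o,d=ray(c,uv);return o+d*(z-o[2])/d[2]
def tri(*cu):
    A=np.zeros((3,3));b=np.zeros(3);L=[ray(c,u) for c,u in cu]
    for o,d in L:
        P=np.eye(3)-np.outer(d,d);A+=P;b+=P@o
    x=np.linalg.solve(A,b);return x,[round(float(np.linalg.norm((np.eye(3)-np.outer(d,d))@(x-o))),1) for o,d in L]
def proj(c,X):
    K,Rm,t=c;p=K@(Rm@np.asarray(X,float)+t);return p[:2]/p[2]
def snap(name,fn):
    im=vision.get_image(name);cv2.imwrite('pics/'+fn,im[...,::-1]);return im
E
python3 - <<'E'
from h import *
o=readout.get_obs();print(o)
a=snap('top','top0.png');b=snap('side','side0.png');w=snap('wrist','wrist0.png')
for n in('top','side','wrist'):
    c=cam(n);print(n,ray(c,(320,200)),c[0][0,0])
E
```

```text
pics
{'t': 0.0, 'qpos': array([ 1.13900519e+00,  4.23815702e-01,  1.63068072e+00, -3.09103839e-06,
        1.08859715e+00, -1.90071258e-02]), 'qvel': array([-0.0014424 , -0.00110859,  0.00147776, -0.00062938, -0.00158741,
        0.00210974]), 'joint_torque': array([-1.57892737e-04, -5.44626939e+01, -2.73662639e+01,  6.44410145e-02,
        2.29004648e-02, -1.07688616e-04]), 'ee_pos': array([250.52643009, 572.12165211, 301.92094737]), 'orientation': array([-6.43735440e-01, -3.07459151e+00,  2.29872708e-03]), 'ft_force': array([-1.18380287, -0.29214917, -0.31910548]), 'moment': array([ 5.13878913e-02,  1.11707887e-02, -8.59031892e-05]), 'grasp_force': 0.0, 'width': 88.01498810136594}
top (array([ 270.20855087,   86.43895252, 1561.26266901]), array([ 0.20977237,  0.01568884, -0.97762437])) 462.7126049848857
side (array([ 491.62671243, 1339.12633036,  801.68419664]), array([ 0.01423145, -0.8685299 , -0.49543241])) 372.07910962505343
wrist (array([187.49229043, 600.66382973, 384.55306125]), array([ 0.24999575, -0.10564374, -0.96246638])) 328.8888721493463
```

View pics/top0.png

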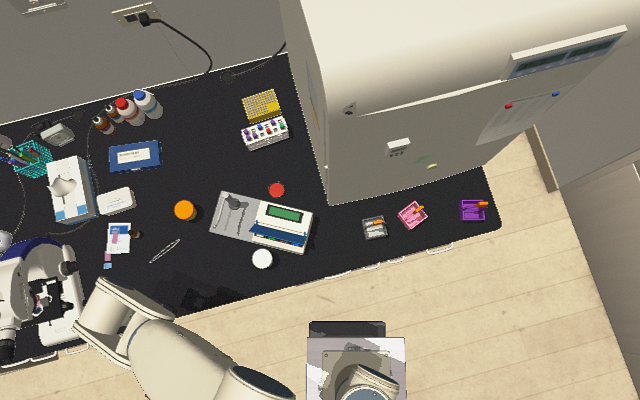

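View pics/side0.png

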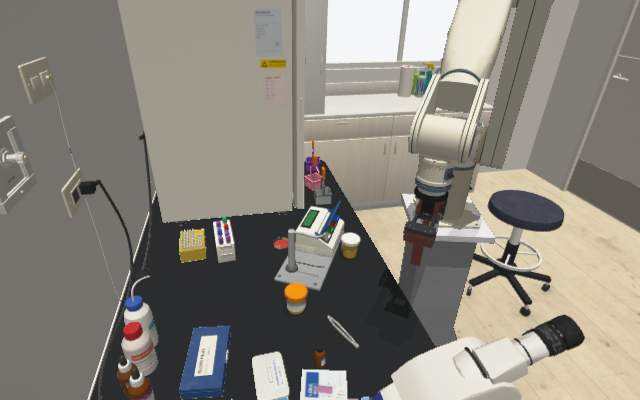

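Top view: steel basket candidate (374,227) is grey with an orange tab. Look-alikes are pink (412,213) and purple (472,209). The balance is at about (262,222), hook half to the left; cups at (185,210) and (262,258), dish at (277,189). The side view shows the steel basket at (322,196), with pink and purple behind it. Next, one close montage.

Run:
```python
from h import *
t=cv2.imread('pics/top0.png');s=cv2.imread('pics/side0.png')
def cr(i,x,y,w,h,W,H): return cv2.resize(i[y:y+h,x:x+w],(W,H),interpolation=cv2.INTER_CUBIC)
a=cr(t,200,180,130,97,400,300);b=cr(t,340,190,80,60,400,300)
c=cr(s,270,195,100,100,400,300)
c=cr(s,265,195,112,84,400,300);d=cr(s,295,140,60,75,400,300)
d=cr(s,290,150,64,60,400,300)
cv2.imwrite('pics/m1.png',np.vstack([np.hstack([a,b]),np.hstack([c,d])]))
for n,im in(('top',t),('side',s)):
    K=cam(n);hsv=cv2.cvtColor(im,cv2.COLOR_BGR2HSV)
    for nm,lo,hi in(('orange',(5,170,130),(20,255,255)),('green',(45,120,40),(85,255,255)),('red',(172,120,80),(180,255,255)),('red0',(0,150,80),(4,255,255)),('blue',(100,150,60),(125,255,255))):
        m=cv2.inRange(hsv,lo,hi);N,l,st,ce=cv2.connectedComponentsWithStats(m)
        print(n,nm,[(int(st[i,4]),ce[i].round(1).tolist()) for i in range(1,N) if st[i,4]>5 and 150<ce[i][0]<500 and ce[i][1]>150])
```

```text
top orange [(299, [183.4, 209.2]), (34, [481.7, 203.3]), (31, [418.9, 208.3]), (29, [377.6, 221.5])]
top green [(150, [283.0, 213.3]), (15, [271.7, 238.1])]
top red [(29, [410.3, 207.2]), (10, [402.3, 213.2]), (42, [417.2, 218.0]), (7, [402.6, 220.6]), (6, [408.2, 228.0])]
top red0 [(180, [276.0, 189.8])]
top blue [(10, [152.1, 158.4]), (6, [155.3, 166.2]), (488, [278.2, 234.2])]
side orange [(34, [314.5, 159.3]), (23, [323.3, 171.5]), (351, [295.4, 292.0])]
side green [(109, [309.6, 218.0]), (19, [223.9, 218.6]), (37, [329.7, 229.1])]
side red []
side red0 [(16, [332.2, 223.9]), (15, [226.0, 226.0]), (82, [281.1, 243.0])]
side blue [(132, [331.7, 217.0]), (14, [219.3, 230.9]), (132, [311.1, 379.6]), (242, [200.9, 392.5])]
```

View pics/m1.png

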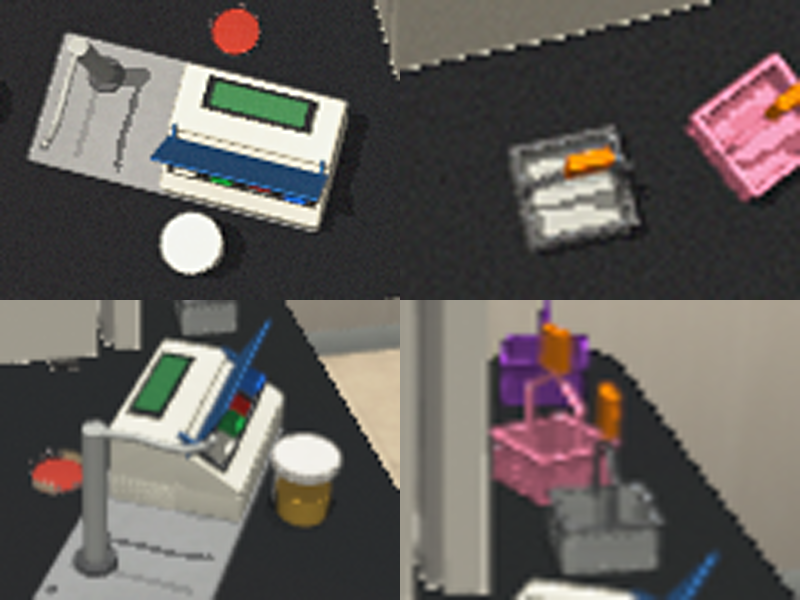

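Run:
```python
from h import *
T=cam('top');S=cam('side')
p=lambda *a:print(*[np.round(x,1).tolist() if not isinstance(x,(str,list)) else x for x in a])
p('tab',*tri((T,(377.6,221.5)),(S,(323.3,171.5))))
p('tabpink',*tri((T,(418.9,208.3)),(S,(314.5,159.3))))
fl=onz(T,(209.1,231.4),12);bl=onz(T,(222.1,190.7),12);p('plate FL,BL',fl,bl)
p('side FL',onz(S,(276,281),12),onz(S,(321,289),12))
p('column',*tri((T,(225.3,194.6)),(S,(291.6,230.6))))
p('green',*tri((T,(271.7,238.1)),(S,(329.7,229.1))))
ax=(bl-fl);p('yaw x axis deg',float(np.degrees(np.arctan2(ax[1],ax[0]))),float(np.linalg.norm(ax)))
h1=onz(T,(249.4,231),100);h2=onz(T,(304.7,245),100);d=h1-h2;p('yaw via hood',float(np.degrees(np.arctan2(-d[0],d[1]))))
p('inc',onz(T,(330,205),0)); p('cups',onz(T,(183.4,209.2),68),onz(T,(262,258),68))
o=readout.get_obs();M=R.from_rotvec(o['orientation']).as_matrix();p(M)
p('hand_eye',np.array(vision.camera_params('wrist')['hand_eye']))
```

```text
tab [505.5, -70.1, 135.7] [0.9, 0.9]
tabpink [547.7, -201.1, 132.6] [0.5, 0.5]
plate FL,BL [496.2, 487.3, 12.0] [637.5, 448.5, 12.0]
side FL [633.7, 469.0, 12.0] [494.2, 494.1, 12.0]
column [590.5, 404.1, 157.3] [0.0, 0.0]
green [468.3, 266.6, 74.9] [4.3, 4.3]
yaw x axis deg -15.3 146.5
yaw via hood -14.5
inc [587.4, 77.1, 0.0]
cups [562.4, 560.9, 68.0] [400.5, 298.0, 68.0]
[[-0.9, 0.4, -0.0], [0.4, 0.9, -0.0], [0.0, -0.0, -1.0]]
hand_eye [[-0.0, -1.0, -0.2, 69.2], [1.0, -0.0, 0.0, 0.7], [-0.0, -0.2, 1.0, -82.5], [0.0, 0.0, 0.0, 1.0]]
```

```bash
cat >> h.py <<'E'
YAW=np.radians(-15.);ORG=np.array([526,308.5,0.])
def bal(yaw=None): 
    return R.from_euler('z',YAW if yaw is None else yaw).as_matrix()
def pressR(yaw=None):
    z=np.array([.5,0,-np.sqrt(.75)]);y=np.array([0,1.,0]);return bal(yaw)@np.c_[np.cross(y,z),y,z]
def delta(pos,Rm):
    o=readout.get_obs();d=(np.array(pos)-o['ee_pos'])/40
    r=(R.from_matrix(Rm)*R.from_rotvec(o['orientation']).inv()).as_rotvec()*180/np.pi/5
    print('t',round(o['t'],2),'shift',d.round(3),'turn',r.round(3),'F',np.round(o['ft_force'],1))
E
python3 - <<'E'
from h import *
Rp=pressR();cap=np.array([464,263,82.]);delta(cap-180*Rp[:,2],Rp)
E
```

```text
t 0.15 shift [ 3.162 -7.148 -1.605] turn [-1.975 -5.672  1.694] F [0.3 0.1 0.1]
```

Call:
servo_tool([
  [[1, 0.32, -0.71, -0.16, -0.2, -0.57, 0.17], [1, 0.32, -0.71, -0.16, -0.2, -0.57, 0.17], [1, 0.32, -0.71, -0.16, -0.2, -0.57, 0.17], [1, 0.32, -0.71, -0.16, -0.2, -0.57, 0.17], [1, 0.32, -0.71, -0.16, -0.2, -0.57, 0.17]],
])

```text
t: 0.57
ee_pos: [315.0, 429.2, 270.4]
orientation: [0.482, 2.837, -0.051]
ft_force: [-0.6, -0.1, 0.2]
width: 57.8
grasp_force: 0.0
```

Call:
servo_tool([
  [[1, 0.32, -0.71, -0.16, -0.2, -0.57, 0.17], [1, 0.32, -0.71, -0.16, -0.2, -0.57, 0.17], [1, 0.32, -0.71, -0.16, -0.2, -0.57, 0.17], [1, 0.32, -0.71, -0.16, -0.2, -0.57, 0.17], [1, 0.32, -0.71, -0.16, -0.2, -0.57, 0.17]],
])

```text
t: 0.98
ee_pos: [378.9, 287.4, 238.6]
orientation: [0.338, 2.594, -0.092]
ft_force: [1.7, -0.1, -0.8]
width: 24.7
grasp_force: 0.0
```

Run:
```python
from h import *
from h import *
Rp=pressR();cap=np.array([464,263,82.]);delta(cap-180*Rp[:,2],Rp)
w=snap('wrist','w1.png');c=cam('wrist')
for n,P in dict(green=cap,seat=(519.4,419,159.5),col=(590,404,160),tab=(505,-70,135)).items(): print(n,proj(c,P).round(0))
```

```text
t 0.98 shift [-0.046 -0.027 -0.017] turn [ 0.015  0.054 -0.028] F [ 1.7 -0.1 -0.8]
green [323. 191.]
seat [567. 287.]
col [525. 331.]
tab [  4. 319.]
```

View pics/w1.png

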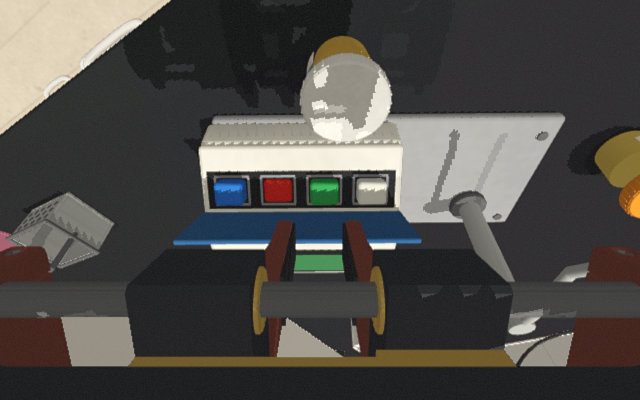

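Wrist view: keys left to right are blue (230,191), red (278,190, latched), green (325,191), white (371,190). The blue hood edge is just below them, and the white cup (345,95) is in front. Plate corners are at (563,116), (214,117) and (504,221). Measure from here; a second view comes closer in.

```bash
cat > keys.py <<'E'
from h import *
def caps(im):
    hsv=cv2.cvtColor(im,cv2.COLOR_RGB2HSV);out={}
    for nm,lo,hi in(('blue',(100,150,80),(125,255,255)),('green',(45,120,40),(85,255,255)),('red',(172,120,80),(180,255,255)),('red0',(0,150,80),(4,255,255)),('white',(0,0,140),(180,70,255))):
        m=cv2.inRange(hsv,lo,hi);N,l,st,ce=cv2.connectedComponentsWithStats(m)
        out[nm]=[(st[i].tolist()) for i in range(1,N) if st[i,4]>150 and st[i,2]<150 and 180<ce[i][0]<450 and 100<ce[i][1]<300]
    return out
E
python3 - <<'E'
from keys import *
im=cv2.imread('pics/w1.png')[...,::-1].copy();c=cam('wrist');print(caps(im))
f=onz(c,(563,116),12);g=onz(c,(214,117),12);b=onz(c,(504,221),12)
print(f.round(1),g.round(1),b.round(1),np.linalg.norm(f-g),np.linalg.norm(f-b))
d=f-g;yaw=np.arctan2(-d[0],d[1]);print('yaw',np.degrees(yaw));B=bal(yaw)
print('org',(f-B@[-75,165,12]).round(1),(g-B@[-75,-165,12]).round(1),(b-B@[75,165,12]).round(1))
E
```

```text
{'blue': [[213, 179, 34, 27, 794]], 'green': [[310, 178, 29, 27, 750], [294, 254, 50, 16, 699]], 'red': [], 'red0': [[264, 179, 28, 23, 615]], 'white': [[358, 174, 31, 30, 623], [295, 243, 48, 7, 323], [369, 243, 27, 7, 154], [211, 244, 58, 6, 284]]}
[492.6 480.   12. ] [413.1 173.1  12. ] [635.5 446.9  12. ] 317.05271204025263 146.71259492088944
yaw -14.514829854346958
org [523.8 301.5   0. ] [527.1 314.    0. ] [521.5 306.    0. ]
```

Call:
servo_tool([
  [[1, 0.24, -0.07, -0.43, 0, 0, 0], [1, 0.24, -0.07, -0.43, 0, 0, 0], [1, 0, 0, 0, 0, 0, 0]],
])

```text
t: 1.28
ee_pos: [398.0, 281.7, 202.2]
orientation: [0.342, 2.598, -0.096]
ft_force: [-1.6, -0.1, 0.4]
width: 1.5
grasp_force: 0.0
```

Run:
```python
from keys import *
o=readout.get_obs();im=snap('wrist','w2.png');print(caps(im),o['ee_pos'],o['width'],o['ft_force'])
```

```text
{'blue': [[197, 193, 40, 31, 1103], [341, 230, 104, 41, 1278]], 'green': [[310, 192, 34, 32, 981]], 'red': [], 'red0': [[257, 193, 33, 26, 814]], 'white': [[367, 188, 35, 34, 864]]} [398.03923316 281.69155872 202.18323125] 1.4538546749403671 [-1.63624531 -0.1283622   0.41650647]
```

View pics/w2.png

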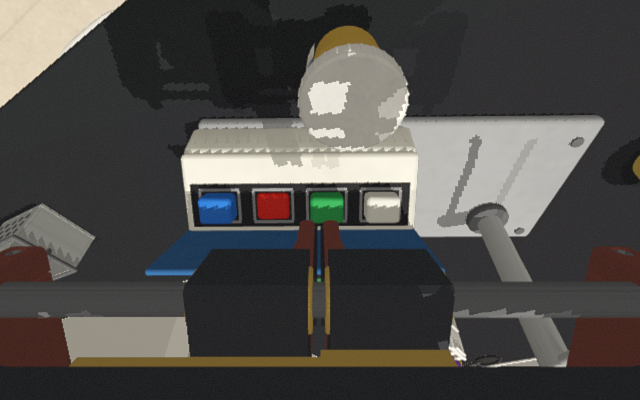

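```bash
cat > m.py <<'E'
from h import *
def camAt(pos,rv):
    return cam('wrist',{'ee_pos':np.array(pos),'orientation':np.array(rv)})
c1=camAt([378.9,287.4,238.6],[.338,2.594,-.092]);o=readout.get_obs();c2=cam('wrist',o)
Rt=R.from_rotvec(o['orientation']).as_matrix()
for n,a,b in(('green',(324.2,204.5),(326.6,223.5)),('white',(373,203.8),(384,222)),('blue',(229.7,205.5),(216.7,223.7))):
    X,e=tri((c1,a),(c2,b));C=X+10*Rt[:,0]
    Z=onz(c2,b,0) 
    print(n,X.round(1),e,'centre',C.round(1),'tool',(Rt.T@(C-o['ee_pos'])).round(1))
E
python3 m.py
python3 - <<'E'
from h import *
c=cam('wrist');Rp=pressR()
# size-based: cap spacing 40 in plane normal to tool z
o=readout.get_obs();Rt=R.from_rotvec(o['orientation']).as_matrix()
for zt in(125,130,135):
    r=[]
    for uv in((326.6,223.5),(384,222),(216.7,223.7)):
        O,d=ray(c,uv);O=Rt.T@(O-o['ee_pos']);d=Rt.T@d;r.append(O+d*(zt-O[2])/d[2])
    r=np.array(r);print(zt,(r[1]-r[0]).round(1),(r[0]-r[2]).round(1),r[0].round(1))
print('fingertip px',proj(c,o['ee_pos']+80*Rt[:,2]))
E
```

```text
green [467.  269.6  96.6] [0.1, 0.1] centre [458.7 271.8  91.6] tool [  2.7   6.2 127.3]
white [480.8 307.2  92.3] [0.2, 0.2] centre [472.4 309.4  87.3] tool [  1.8  46.1 132.7]
blue [457.8 190.   87. ] [0.1, 0.1] centre [449.5 192.2  82. ] tool [ -2.5 -73.  141.7]
125 [ 1.  38.4  0. ] [ 0.1 73.7  0. ] [ -6.4   6.2 125. ]
130 [ 1.1 39.3  0. ] [ 0.1 75.4  0. ] [ -8.2   6.4 130. ]
135 [ 1.1 40.3  0. ] [ 0.1 77.2  0. ] [-10.1   6.5 135. ]
fingertip px [316.95747931 240.84935075]
```

Call:
servo_tool([
  [[1, 0.04, 0.16, 0, 0, 0, 0], [1, 0.2, -0.05, -0.36, 0, 0, 0], [1, 0.2, -0.05, -0.36, 0, 0, 0], [1, 0.14, -0.04, -0.25, 0, 0, 0], [1, 0, 0, 0, 0, 0, 0]],
])

```text
t: 1.75
ee_pos: [421.3, 284.3, 165.0]
orientation: [0.34, 2.596, -0.093]
ft_force: [0.6, -0.2, 0.3]
width: 0.4
grasp_force: 0.0
```

Run:
```python
from keys import *
o=readout.get_obs();im=snap('wrist','w3.png');print(caps(im),o['ee_pos'],o['ft_force'])
Rt=R.from_rotvec(o['orientation']).as_matrix();print(Rt.round(3))
cv2.imwrite('pics/w3c.png',cv2.resize(im[150:320,150:500],None,fx=2,fy=2))
```

```text
{'blue': [[156, 210, 50, 38, 1691]], 'green': [[293, 208, 41, 39, 677]], 'red': [], 'red0': [[229, 209, 40, 32, 1189]], 'white': [[362, 203, 42, 42, 1000]]} [421.34896216 284.25127571 165.03557566] [ 0.61922298 -0.17275718  0.25552255]
[[-0.835  0.258  0.485]
 [ 0.223  0.966 -0.13 ]
 [-0.503 -0.001 -0.865]]
```

View pics/w3c.png

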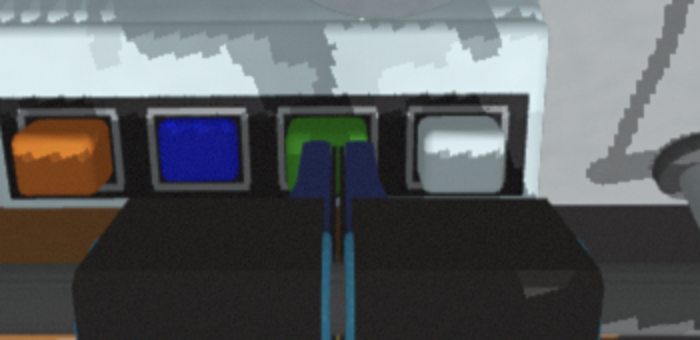

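Fingertips are over the green cap, about 2 mm too far toward white (crop is RGB-swapped). Correct that and press in small steps.

Call:
servo_tool([
  [[1, -0.01, -0.04, 0, 0, 0, 0], [1, 0.05, -0.01, -0.09, 0, 0, 0], [1, 0, 0, 0, 0, 0, 0]],
])

```text
t: 2.05
ee_pos: [422.7, 282.0, 162.4]
orientation: [0.34, 2.595, -0.091]
ft_force: [-1.0, -0.2, 0.3]
width: 0.0
grasp_force: 0.0
```

Call:
servo_tool([
  [[1, 0.05, -0.01, -0.09, 0, 0, 0], [1, 0, 0, 0, 0, 0, 0]],
])

```text
t: 2.22
ee_pos: [424.8, 281.4, 158.2]
orientation: [0.341, 2.596, -0.092]
ft_force: [0.3, -0.3, 0.3]
width: 0.4
grasp_force: 0.0
```

Call:
servo_tool([
  [[1, 0.024, -0.007, -0.043, 0, 0, 0], [1, 0, 0, 0, 0, 0, 0]],
])

```text
t: 2.38
ee_pos: [425.7, 280.9, 156.4]
orientation: [0.341, 2.596, -0.093]
ft_force: [-0.0, 0.5, 0.4]
width: 0.4
grasp_force: 0.0
```

Call:
servo_tool([
  [[1, 0.024, -0.007, -0.043, 0, 0, 0], [1, 0, 0, 0, 0, 0, 0]],
])

```text
t: 2.55
ee_pos: [426.7, 280.6, 154.6]
orientation: [0.341, 2.596, -0.093]
ft_force: [-1.2, -0.6, -0.9]
width: 0.2
grasp_force: 0.0
```

Call:
servo_tool([
  [[1, 0.024, -0.007, -0.043, 0, 0, 0], [1, 0, 0, 0, 0, 0, 0]],
])

```text
t: 2.72
ee_pos: [427.7, 280.4, 152.9]
orientation: [0.341, 2.596, -0.093]
ft_force: [1.2, -0.0, 0.9]
width: 0.6
grasp_force: 0.0
```

Call:
servo_tool([
  [[1, 0.024, -0.007, -0.043, 0, 0, 0], [1, 0, 0, 0, 0, 0, 0]],
])

```text
t: 2.88
ee_pos: [428.6, 280.1, 151.2]
orientation: [0.341, 2.596, -0.092]
ft_force: [-0.5, -0.6, 1.0]
width: 0.8
grasp_force: 0.0
```

Call:
servo_tool([
  [[1, 0.024, -0.007, -0.043, 0, 0, 0], [1, 0, 0, 0, 0, 0, 0]],
])

```text
t: 3.05
ee_pos: [429.5, 279.9, 149.6]
orientation: [0.34, 2.596, -0.092]
ft_force: [-1.4, -0.1, 3.5]
width: 0.6
grasp_force: 2.1
```

Call:
servo_tool([
  [[1, 0.024, -0.007, -0.043, 0, 0, 0], [1, 0, 0, 0, 0, 0, 0]],
])

```text
t: 3.22
ee_pos: [430.5, 279.6, 147.9]
orientation: [0.34, 2.596, -0.092]
ft_force: [-1.5, 0.1, 2.5]
width: 0.4
grasp_force: 1.1
```

Call:
servo_tool([
  [[1, 0.024, -0.007, -0.043, 0, 0, 0], [1, 0, 0, 0, 0, 0, 0]],
])

```text
t: 3.38
ee_pos: [431.5, 279.4, 146.1]
orientation: [0.34, 2.596, -0.092]
ft_force: [-2.2, 0.4, 2.5]
width: 0.5
grasp_force: 1.5
```

Call:
servo_tool([
  [[1, 0.024, -0.007, -0.043, 0, 0, 0], [1, 0, 0, 0, 0, 0, 0]],
])

```text
t: 3.55
ee_pos: [432.5, 279.1, 144.3]
orientation: [0.34, 2.596, -0.092]
ft_force: [-1.2, 0.2, -0.1]
width: 0.5
grasp_force: 0.5
```

Run:
```python
from keys import *
o=readout.get_obs();im=snap('wrist','w4.png');print(caps(im),o['ee_pos'],o['ft_force'],o['moment'])
cv2.imwrite('pics/w4c.png',cv2.resize(im[150:320,150:500,::-1],None,fx=2,fy=2))
```

```text
{'blue': [], 'green': [], 'red': [], 'red0': [[215, 222, 52, 27, 1284]], 'white': [[223, 159, 105, 9, 463], [372, 215, 47, 33, 744]]} [432.50380355 279.09696293 144.28322585] [-1.17208748  0.19255402 -0.10695154] [0.20909495 0.26050679 0.02282619]
```

View pics/w4c.png

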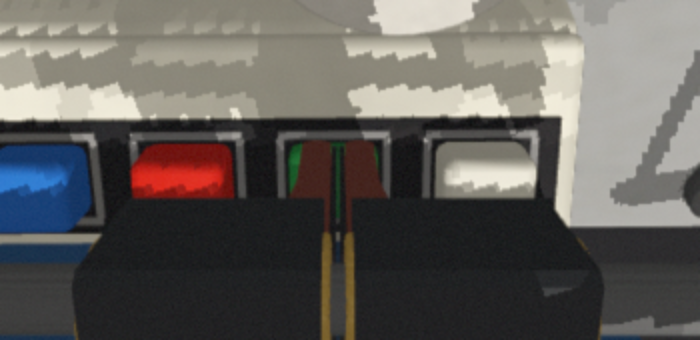

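Red is already up and green is going down under the fingers. A bit further so it latches.

Call:
servo_tool([
  [[1, 0.024, -0.007, -0.043, 0, 0, 0], [1, 0, 0, 0, 0, 0, 0]],
])

```text
t: 3.77
ee_pos: [433.4, 278.6, 142.5]
orientation: [0.341, 2.596, -0.093]
ft_force: [0.1, -0.5, -0.1]
width: 0.9
grasp_force: 0.0
```

Call:
servo_tool([
  [[1, 0.018, -0.005, -0.032, 0, 0, 0], [1, 0, 0, 0, 0, 0, 0]],
])

```text
t: 3.93
ee_pos: [434.1, 278.5, 141.4]
orientation: [0.341, 2.596, -0.093]
ft_force: [-1.3, 0.4, 2.3]
width: 0.6
grasp_force: 1.6
```

Call:
servo_tool([
  [[1, 0.018, -0.005, -0.032, 0, 0, 0], [1, 0, 0, 0, 0, 0, 0]],
])

```text
t: 4.1
ee_pos: [434.8, 278.3, 140.1]
orientation: [0.341, 2.596, -0.092]
ft_force: [-1.4, -0.6, 2.4]
width: 0.5
grasp_force: 1.7
```

Call:
servo_tool([
  [[1, 0.012, -0.003, -0.022, 0, 0, 0], [1, 0, 0, 0, 0, 0, 0]],
])

```text
t: 4.27
ee_pos: [435.3, 278.2, 139.3]
orientation: [0.341, 2.596, -0.093]
ft_force: [-1.9, -0.2, 3.3]
width: 0.7
grasp_force: 1.7
```

Force is the post-latch ~4 N. Retract along the press axis and check.

Call:
servo_tool([
  [[1, -0.12, 0.035, 0.22, 0, 0, 0], [1, -0.36, 0.1, 0.65, 0, 0, 0], [1, -0.4, 0.11, 0.72, 0, 0, 0], [1, -0.4, 0.11, 0.72, 0, 0, 0], [1, 0, 0, 0, 0, 0, 0]],
])

```text
t: 4.68
ee_pos: [383.6, 294.1, 235.8]
orientation: [0.34, 2.593, -0.085]
ft_force: [1.6, 1.4, 0.4]
width: 0.5
grasp_force: 0.0
```

Run:
```python
from keys import *
o=readout.get_obs();im=snap('wrist','w5.png');print(caps(im),o['ee_pos'],o['ft_force'],o['qpos'].round(2))
s=snap('side','s5.png')[...,::-1]
a=cv2.resize(im[100:260,150:460,::-1],(640,330));b=cv2.resize(s[180:260,290:450],(500,250),interpolation=cv2.INTER_CUBIC)
v=np.zeros((590,640,3),np.uint8);v[:330]=a;v[330:580,:500]=b;cv2.imwrite('pics/w5c.png',v)
```

```text
{'blue': [[201, 179, 35, 27, 836]], 'green': [[300, 178, 29, 24, 653]], 'red': [], 'red0': [[251, 179, 31, 27, 761]], 'white': [[348, 174, 31, 30, 665], [342, 243, 46, 6, 247], [200, 244, 96, 16, 486]]} [383.64013368 294.12385703 235.79974811] [1.63054879 1.44131875 0.40164968] [ 0.84  0.29  2.13 -0.86  0.64  0.22]
```

View pics/w5c.png

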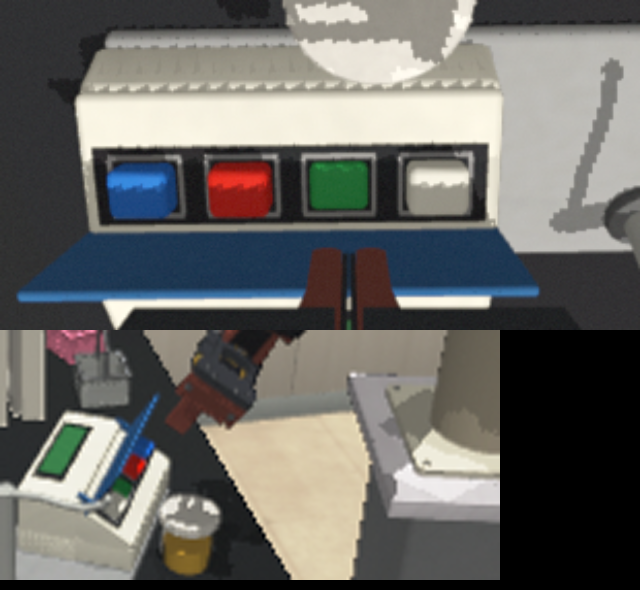

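Green is latched (fully in its bezel) and red is up; white and blue are unchanged. Now the basket: rough yaw and the move to a viewing pose.

```bash
cat >> h.py <<'E'
def downR(a):  # a: world angle (deg) of tool y, tool pointing down
    a=np.radians(a);y=np.array([np.cos(a),np.sin(a),0]);z=np.array([0,0,-1.]);return np.c_[np.cross(y,z),y,z]
E
python3 - <<'E'
from h import *
T=cam('top')
for u,v,z in(((373.4,223.6),(382.6,221),154),((366,239.6),(387.6,236),45),((362.5,221),(383,216.5),45)):
    a,b=onz(T,u,z),onz(T,v,z);d=a-b;print(a.round(0),b.round(0),np.degrees(np.arctan2(-d[0],d[1])))
delta([460,-85,330],downR(0))
E
```

```text
[497. -55. 154.] [505. -84. 154.] 15.577361512881561
[461. -40.  45.] [ 473. -112.   45.] 9.19459246335569
[523. -30.  45.] [538. -98.  45.] 12.18796945125372
t 4.78 shift [ 1.894 -9.453  2.431] turn [  5.134   3.984 -14.642] F [-0.7  0.2 -0.4]
```

Call:
servo_tool([
  [[-1, 0.118, -0.591, 0.152, 0.321, 0.249, -0.915], [-1, 0.118, -0.591, 0.152, 0.321, 0.249, -0.915], [-1, 0.118, -0.591, 0.152, 0.321, 0.249, -0.915], [-1, 0.118, -0.591, 0.152, 0.321, 0.249, -0.915], [-1, 0.118, -0.591, 0.152, 0.321, 0.249, -0.915]],
])

```text
t: 5.2
ee_pos: [407.8, 172.7, 261.0]
orientation: [0.931, 2.61, -0.072]
ft_force: [-0.8, -0.6, -0.1]
width: 30.6
grasp_force: 0.0
```

Call:
servo_tool([
  [[-1, 0.118, -0.591, 0.152, 0.321, 0.249, -0.915], [-1, 0.118, -0.591, 0.152, 0.321, 0.249, -0.915], [-1, 0.118, -0.591, 0.152, 0.321, 0.249, -0.915], [-1, 0.118, -0.591, 0.152, 0.321, 0.249, -0.915], [-1, 0.118, -0.591, 0.152, 0.321, 0.249, -0.915]],
])

```text
t: 5.62
ee_pos: [431.3, 54.2, 291.5]
orientation: [1.529, 2.509, -0.044]
ft_force: [0.7, -0.3, -0.9]
width: 63.5
grasp_force: 0.0
```

Call:
servo_tool([
  [[-1, 0.118, -0.591, 0.152, 0.321, 0.249, -0.915], [-1, 0.118, -0.591, 0.152, 0.321, 0.249, -0.915], [-1, 0.118, -0.591, 0.152, 0.321, 0.249, -0.915], [-1, 0.118, -0.591, 0.152, 0.321, 0.249, -0.915], [-1, 0.118, -0.591, 0.152, 0.321, 0.249, -0.915]],
])

```text
t: 6.03
ee_pos: [454.8, -64.3, 321.7]
orientation: [2.117, 2.282, -0.012]
ft_force: [0.9, 0.8, -0.6]
width: 87.5
grasp_force: 0.0
```

Run:
```python
from h import *
delta([460,-85,330],downR(12))
print(readout.get_obs()['qpos'].round(2))
```

```text
t 6.03 shift [ 0.131 -0.518  0.207] turn [0.275 0.205 1.542] F [ 0.9  0.8 -0.6]
[-0.16  0.14  1.97 -0.03  1.   -0.22]
```

Call:
servo_tool([
  [[-1, 0.06, -0.26, 0.1, 0.14, 0.1, 0.77], [-1, 0.06, -0.26, 0.1, 0.14, 0.1, 0.77], [-1, 0, 0, 0, 0, 0, 0], [-1, 0, 0, 0, 0, 0, 0]],
])

```text
t: 6.37
ee_pos: [459.5, -83.9, 329.6]
orientation: [1.975, 2.441, 0.002]
ft_force: [0.1, 0.2, 0.5]
width: 87.5
grasp_force: 0.0
```

```bash
cat > tab.py <<'E'
from h import *
def orange(im):
    hsv=cv2.cvtColor(im,cv2.COLOR_RGB2HSV);m=cv2.inRange(hsv,(5,170,60),(20,255,255))
    cs=cv2.findContours(m,cv2.RETR_EXTERNAL,cv2.CHAIN_APPROX_SIMPLE)[0]
    return [(cv2.contourArea(c),cv2.minAreaRect(c),c) for c in cs if cv2.contourArea(c)>60]
E
python3 - <<'E'
from tab import *
o=readout.get_obs();im=snap('wrist','w6.png');c=cam('wrist',o)
print(o['ee_pos'],o['orientation'],proj(c,(505,-70,154)))
for a,r,_ in orange(im):print(a,np.round(cv2.boxPoints(r),1).tolist(),cv2.boundingRect(_))
E
```

```text
[459.48343783 -83.94899595 329.55168969] [1.97528352e+00 2.44079139e+00 1.69685073e-03] [377.5395444  190.70593091]
278.5 [[375.6000061035156, 318.1000061035156], [388.1000061035156, 313.70001220703125], [397.29998779296875, 339.5], [384.79998779296875, 343.8999938964844]] (376, 318, 21, 25)
605.0 [[367.0, 162.0], [385.0, 162.0], [385.0, 202.0], [367.0, 202.0]] (367, 162, 19, 41)
```

View pics/w6.png

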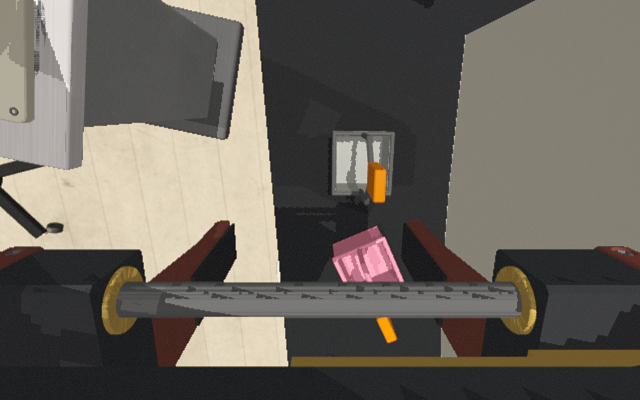

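Steel basket at (362,163) with its tab at (367–385, 162–202). The pink look-alike is below at (370,258). Tab edges are axis-aligned in the image, so yaw 12° fits. Second view next.

Call:
servo_tool([
  [[-1, 0.5, 0.1, -0.6, 0, 0, 0], [-1, 0.5, 0.1, -0.6, 0, 0, 0], [-1, 0, 0, 0, 0, 0, 0], [-1, 0, 0, 0, 0, 0, 0]],
])

```text
t: 6.75
ee_pos: [498.8, -74.0, 281.2]
orientation: [-1.969, -2.447, -0.0]
ft_force: [-0.4, 0.6, 1.0]
width: 88.1
grasp_force: 0.0
```

Run:
```python
from tab import *
o=readout.get_obs();im=snap('wrist','w7.png');c=cam('wrist',o)
c1=cam('wrist',{'ee_pos':np.array([459.5,-83.95,329.55]),'orientation':np.array([1.97528,2.44079,.0017])})
print(o['ee_pos'])
for a,r,k in orange(im):print(a,np.round(cv2.boxPoints(r),1).tolist(),cv2.boundingRect(k))
x,y,w,h=max((cv2.boundingRect(k) for a,r,k in orange(im)),key=lambda b:b[2]*b[3])
print('tri BR',tri((c1,(385.5,202.5)),(c,(x+w,y+h))))
hsv=cv2.cvtColor(im,cv2.COLOR_RGB2HSV);print(hsv[y+h//2,x-3:x+w+3].tolist());print(hsv[y-2:y+h+3:4,x+w-8].tolist())
for q in((c1,(385.5,202.5)),(c,(x+w,y+h))):print(onz(*q,154))
```

```text
[498.77080756 -73.96543825 281.1749853 ]
451.0 [[329.8999938964844, 327.3999938964844], [349.79998779296875, 324.6000061035156], [354.3999938964844, 356.70001220703125], [334.5, 359.5]] (332, 326, 23, 32)
678.5 [[324.0, 174.0], [340.0, 174.0], [340.0, 224.0], [324.0, 224.0]] (324, 174, 17, 51)
tri BR (array([514.84929546, -79.13478389, 150.63280067]), [0.1, 0.1])
[[25, 15, 100], [25, 15, 100], [13, 18, 102], [13, 168, 120], [15, 228, 161], [18, 251, 219], [17, 232, 231], [18, 234, 240], [18, 235, 240], [18, 232, 240], [18, 234, 240], [18, 240, 239], [18, 228, 240], [18, 234, 240], [18, 235, 240], [18, 232, 240], [18, 233, 239], [18, 241, 229], [16, 218, 215], [11, 79, 138], [40, 12, 123], [26, 16, 124], [30, 19, 123]]
[[36, 12, 108], [15, 228, 163], [15, 235, 165], [15, 225, 160], [18, 229, 241], [18, 226, 241], [18, 235, 241], [18, 244, 240], [18, 230, 240], [18, 241, 239], [18, 230, 239], [18, 241, 238], [18, 240, 238], [14, 219, 162]]
[513.88835293 -78.27500039 154.        ]
[514.39074642 -78.04918606 154.        ]
```

Run:
```python
from tab import *
o=readout.get_obs();c=cam('wrist',o)
c1=cam('wrist',{'ee_pos':np.array([459.5,-83.95,329.55]),'orientation':np.array([1.97528,2.44079,.0017])})
P=[]
for f,roi in(('w6.png',(360,150,40,60)),('w7.png',(315,165,35,65))):
    hsv=cv2.cvtColor(cv2.imread('pics/'+f),cv2.COLOR_BGR2HSV);m=cv2.inRange(hsv,(8,170,195),(22,255,255))
    x,y,w,h=roi;mm=np.zeros_like(m);mm[y:y+h,x:x+w]=m[y:y+h,x:x+w]
    k=max(cv2.findContours(mm,0,1)[0],key=cv2.contourArea);M=cv2.moments(mm,True)
    P.append((M['m10']/M['m00'],M['m01']/M['m00']));print(P[-1],M['m00'],cv2.minAreaRect(k),cv2.boundingRect(k))
print(tri((c1,P[0]),(c,P[1])),onz(c1,P[0],154),onz(c,P[1],154))
t=onz(c,P[1],154)
# Basket rim left-right check: yaw from tab long edge
delta([t[0],t[1],140+61],downR(12))
# incubator front edge, side of wrist image: bottom edge pixels guess from w6
print('inc corner',onz(c1,(465,36),0),onz(c1,(443,246),0))
```

```text
(379.4317548746518, 185.2841225626741) 359.0 ((379.5, 185.0), (32.0, 11.0), 90.0) (374, 169, 12, 33)
(332.3009708737864, 203.4271844660194) 515.0 ((332.3401184082031, 203.93646240234375), (13.72935676574707, 38.13056945800781), 1.6846843957901) (325, 185, 15, 39)
(array([505.92312082, -65.74641693, 151.7318357 ]), [0.0, 0.0]) [505.38055306 -65.3154872  154.        ] [505.6803668  -65.12499123 154.        ]
t 6.8 shift [ 0.172  0.227 -2.033] turn [-0.005  0.017 -0.066] F [0.7 0.3 0.2]
inc corner [593.97167505  97.40334543   0.        ] [ 647.53020231 -158.18330925    0.        ]
```

Call:
servo_tool([
  [[-1, 0.17, 0.23, 0, 0, 0, -0.06], [-1, 0, 0, -0.7, 0, 0, 0], [-1, 0, 0, -0.7, 0, 0, 0], [-1, 0, 0, -0.58, 0, 0, 0], [-1, 0, 0, 0, 0, 0, 0]],
])

```text
t: 7.22
ee_pos: [503.8, -65.3, 201.6]
orientation: [-1.976, -2.44, 0.0]
ft_force: [-0.0, 0.7, -0.1]
width: 87.7
grasp_force: 0.0
```

Call:
servo_tool([
  [[1, 0, 0, 0, 0, 0, 0], [1, 0, 0, 0, 0, 0, 0], [1, 0, 0, 0, 0, 0, 0], [1, 0, 0, 0, 0, 0, 0], [1, 0, 0, 0, 0, 0, 0]],
])

```text
t: 7.63
ee_pos: [507.0, -65.9, 205.0]
orientation: [1.974, 2.438, 0.006]
ft_force: [1.0, 0.0, -0.1]
width: 57.9
grasp_force: 0.0
```

Call:
servo_tool([
  [[1, 0, 0, 0, 0, 0, 0], [1, 0, 0, 0, 0, 0, 0], [1, 0, 0, 0, 0, 0, 0], [1, 0, 0, 0, 0, 0, 0], [1, 0, 0, 0, 0, 0, 0]],
])

```text
t: 8.05
ee_pos: [506.4, -65.7, 203.7]
orientation: [1.975, 2.439, 0.004]
ft_force: [-0.4, 0.5, -0.5]
width: 24.5
grasp_force: 0.0
```

Call:
servo_tool([
  [[1, 0, 0, 0, 0, 0, 0], [1, 0, 0, 0, 0, 0, 0], [1, 0, 0, 0, 0, 0, 0], [1, 0, 0, 0, 0, 0, 0]],
])

```text
t: 8.38
ee_pos: [506.4, -65.7, 203.7]
orientation: [1.975, 2.439, 0.004]
ft_force: [-0.2, 0.2, -0.3]
width: 10.0
grasp_force: 30.0
```

Gripped (width 10 mm, 30 N). Lift while backing away from the incubator, then carry it high to the front of the hook.

Call:
servo_tool([
  [[1, 0, 0, 0.4, 0, 0, 0], [1, -0.2, 0, 0.8, 0, 0, 0], [1, -0.4, 0, 0.9, 0, 0, 0], [1, -0.5, 0, 0.9, 0, 0, 0], [1, -0.5, 0.2, 0.9, 0, 0, 0]],
])

```text
t: 8.8
ee_pos: [441.6, -58.2, 360.6]
orientation: [1.976, 2.439, 0.003]
ft_force: [1.2, 0.5, -0.7]
width: 9.6
grasp_force: 30.0
```

Call:
servo_tool([
  [[1, -0.1, 0.5, 0.6, 0, 0, -0.3], [1, 0, 0.8, 0.2, 0, 0, -0.4], [1, 0, 0.9, 0, 0, 0, -0.4], [1, 0, 0.9, 0, 0, 0, -0.4], [1, 0, 0.9, 0, 0, 0, -0.4]],
])

```text
t: 9.22
ee_pos: [438.1, 103.6, 391.9]
orientation: [2.173, 2.264, 0.005]
ft_force: [1.2, -0.1, -1.7]
width: 9.6
grasp_force: 30.0
```

Call:
servo_tool([
  [[1, 0, 0.9, 0, 0, 0, -0.4], [1, 0, 0.9, 0, 0, 0, -0.4], [1, 0, 0.9, 0, 0, 0, -0.4], [1, 0, 0.9, 0, 0, 0, -0.4], [1, 0, 0.9, 0, 0, 0, -0.4]],
])

```text
t: 9.63
ee_pos: [438.0, 283.9, 391.3]
orientation: [2.361, 2.067, 0.003]
ft_force: [1.3, -0.5, -0.8]
width: 9.6
grasp_force: 30.0
```

Call:
servo_tool([
  [[1, 0, 0.9, 0, 0, 0, -0.4], [1, 0, 0.9, -0.2, 0, 0, -0.4], [1, 0, 0.8, -0.4, 0, 0, -0.4], [1, 0, 0.5, -0.4, 0, 0, -0.4], [1, 0, 0.2, -0.2, 0, 0, -0.3]],
])

```text
t: 10.05
ee_pos: [437.6, 416.6, 341.0]
orientation: [2.522, 1.867, -0.0]
ft_force: [-0.1, -0.8, -2.0]
width: 9.8
grasp_force: 30.0
```

Run:
```python
from h import *
delta([424,446,340],downR(-15))
print(readout.get_obs()['width'],readout.get_obs()['qpos'].round(2))
```

```text
t 10.05 shift [-0.339  0.735 -0.026] turn [0.032 0.022 0.393] F [-0.1 -0.8 -2. ]
9.79028090574416 [ 0.74  0.35  1.64 -0.    1.15  1.04]
```

Call:
servo_tool([
  [[1, -0.17, 0.37, 0, 0, 0, 0.2], [1, -0.17, 0.37, 0, 0, 0, 0.2], [1, 0, 0, 0, 0, 0, 0], [1, 0, 0, 0, 0, 0, 0]],
])

```text
t: 10.38
ee_pos: [424.6, 444.1, 343.0]
orientation: [2.488, 1.912, 0.002]
ft_force: [0.1, 0.2, -1.8]
width: 9.9
grasp_force: 30.0
```

Run:
```python
from h import *
o=readout.get_obs();im=snap('wrist','w8.png');c=cam('wrist',o);print(o['ee_pos'],o['orientation'])
s=snap('side','s8.png')
print({n:proj(c,P).round(0) for n,P in dict(seat=(521,420,160),col=(590.5,404,160)).items()})
v=np.zeros((600,800,3),np.uint8);v[:350,:]=cv2.resize(im[60:340:, :],(800,350));v[350:,:500]=cv2.resize(s[195:295,240:440],(500,250),interpolation=cv2.INTER_CUBIC)
cv2.imwrite('pics/m8.png',v[...,::-1])
```

```text
[424.56184084 444.05703304 342.99653025] [2.48803418e+00 1.91164869e+00 1.86969746e-03]
{'seat': array([438., 191.]), 'col': array([524., 188.])}
```

View pics/m8.png

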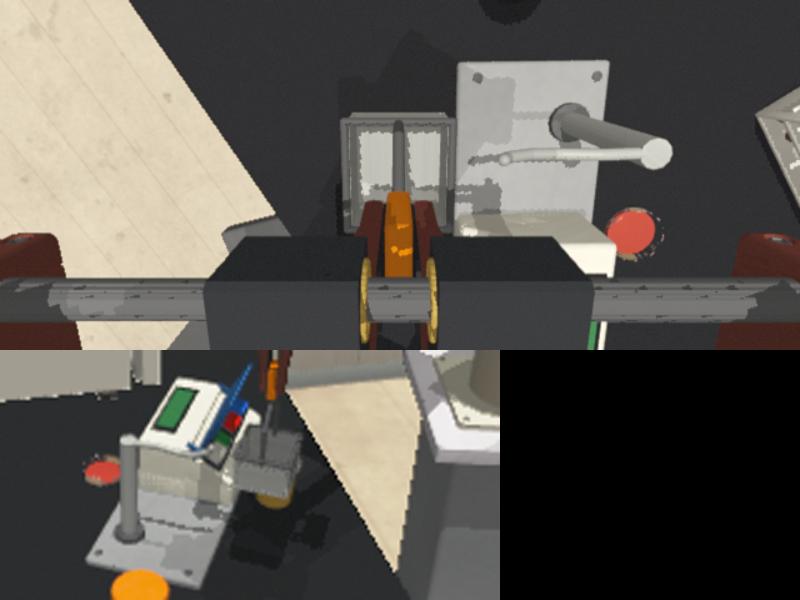

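Wrist: column top at about (525,182), hook tip about (404,186), basket held upright with its handle plane square to the bar. Side: column top and held basket are visible, green down and red up. Second view by patch matching for a two-view fix.

Call:
servo_tool([
  [[1, -0.48, 0.13, 0, 0, 0, 0], [1, -0.48, 0.13, 0, 0, 0, 0], [1, 0, 0, 0, 0, 0, 0], [1, 0, 0, 0, 0, 0, 0]],
])

```text
t: 10.82
ee_pos: [386.6, 453.7, 343.8]
orientation: [2.489, 1.911, 0.004]
ft_force: [0.7, 0.1, -2.0]
width: 9.5
grasp_force: 30.0
```

Run:
```python
from h import *
c1=cam('wrist',{'ee_pos':np.array([424.562,444.057,342.997]),'orientation':np.array([2.48803418,1.91164869,.00187])})
o=readout.get_obs();im=snap('wrist','w9.png');c=cam('wrist',o);print(o['ee_pos'])
a=cv2.imread('pics/w8.png');b=cv2.imread('pics/w9.png')
B=bal(np.radians(-15));X={}
for n,(u,v),z in(('col',(524.8,182.4),160),('tip',(404,186.4),173)):
    u0,v0=int(round(u)),int(round(v));t=a[v0-10:v0+11,u0-14:u0+15]
    r=cv2.matchTemplate(b,t,cv2.TM_CCOEFF_NORMED);r[:,:380]=-1;_,s,_,l=cv2.minMaxLoc(r)
    q=(l[0]+14+u-u0,l[1]+10+v-v0);x,e=tri((c1,(u,v)),(c,q));X[n]=onz(c1,(u,v),z)
    print(n,'match',q,round(s,2),'tri',x.round(1),e,'onz',X[n].round(1),onz(c,q,z).round(1))
d=X['col']-X['tip'];print('bar yaw',np.degrees(np.arctan2(d[1],d[0])),np.hypot(d[0],d[1]))
g=cv2.cvtColor(a,cv2.COLOR_BGR2GRAY)
for col in(400,404,420,440,460,480,500):print(col,g[170:205,col].tolist())
# tab in hand
print('tab px rows', proj(c,o['ee_pos']))
```

```text
[386.55768726 453.67573891 343.83801194]
col match (570.8, 181.39999999999998) 0.99 tri [591.9 408.2 159.5] [0.0, 0.0] onz [591.6 408.3 160. ] [591.6 408.4 160. ]
tip match (453, 185.39999999999998) 0.84 tri [491.3 435.1 173.3] [0.1, 0.1] onz [491.4 434.9 173. ] [491.5 435.  173. ]
bar yaw -14.86382897486174 103.70469116595554
400 [173, 173, 173, 173, 172, 190, 192, 194, 194, 194, 195, 195, 191, 138, 137, 154, 165, 170, 173, 166, 154, 140, 168, 190, 194, 194, 194, 193, 194, 194, 193, 193, 194, 194, 194]
404 [173, 173, 173, 173, 174, 177, 191, 194, 193, 195, 194, 164, 131, 143, 171, 184, 194, 205, 205, 194, 185, 170, 159, 189, 194, 194, 194, 194, 194, 193, 192, 194, 192, 193, 192]
420 [190, 190, 191, 191, 192, 193, 193, 193, 190, 156, 161, 173, 183, 186, 189, 184, 176, 163, 137, 132, 184, 191, 190, 189, 190, 192, 191, 192, 192, 192, 191, 192, 191, 191, 190]
440 [192, 191, 190, 190, 190, 191, 191, 191, 158, 164, 180, 190, 195, 198, 192, 184, 170, 144, 134, 181, 192, 192, 192, 192, 192, 190, 190, 189, 191, 189, 189, 190, 189, 189, 187]
460 [75, 73, 79, 123, 128, 127, 127, 127, 129, 172, 194, 205, 218, 226, 216, 206, 192, 169, 134, 127, 125, 124, 138, 178, 187, 188, 188, 188, 189, 188, 189, 188, 188, 189, 188]
480 [102, 102, 101, 100, 99, 99, 96, 96, 106, 163, 189, 202, 213, 224, 218, 209, 198, 181, 110, 54, 46, 46, 47, 47, 51, 47, 48, 48, 47, 50, 50, 46, 50, 48, 52]
500 [116, 113, 113, 112, 111, 109, 105, 106, 150, 181, 198, 207, 211, 213, 207, 179, 180, 146, 76, 50, 50, 49, 48, 53, 52, 49, 52, 50, 50, 50, 52, 50, 49, 49, 46]
tab px rows [323.79171341 347.99212041]
```

Two-view fix: column top (592,408,160), tip (491,435,173), bar yaw −14.9°, so the seat is about (521,427,159.5). Go in above the tip, then check.

Call:
servo_tool([
  [[1, 0.2, -0.04, -0.3, 0, 0, 0], [1, 0.3, -0.06, -0.6, 0, 0, 0], [1, 0.4, -0.08, -0.5, 0, 0, 0], [1, 0.2, -0.04, -0.08, 0, 0, 0], [1, 0, 0, 0, 0, 0, 0]],
])

```text
t: 11.28
ee_pos: [432.4, 444.0, 282.2]
orientation: [2.491, 1.907, -0.001]
ft_force: [0.6, 0.0, -0.4]
width: 10.0
grasp_force: 30.0
```

Run:
```python
from h import *
delta([520.8,426.4,288.7],downR(-15))
```

```text
t 11.28 shift [ 2.21  -0.439  0.163] turn [0.046 0.023 0.027] F [ 0.6  0.  -0.4]
```

Call:
servo_tool([
  [[1, 0.4, -0.1, 0.1, 0, 0, 0], [1, 0.4, -0.1, 0, 0, 0, 0], [1, 0.4, -0.1, 0, 0, 0, 0], [1, 0.4, -0.1, 0, 0, 0, 0], [1, 0, 0, 0, 0, 0, 0]],
])

```text
t: 11.7
ee_pos: [498.3, 428.6, 289.2]
orientation: [2.491, 1.907, 0.008]
ft_force: [-0.2, 0.0, -1.0]
width: 9.9
grasp_force: 30.0
```

Call:
servo_tool([
  [[1, 0.3, -0.05, 0, 0, 0, 0], [1, 0.3, -0.05, 0, 0, 0, 0], [1, 0, 0, 0, 0, 0, 0], [1, 0, 0, 0, 0, 0, 0], [1, 0, 0, 0, 0, 0, 0]],
])

```text
t: 12.12
ee_pos: [518.4, 425.4, 288.1]
orientation: [2.49, 1.911, 0.002]
ft_force: [-0.1, -0.5, -0.5]
width: 9.9
grasp_force: 30.0
```

Run:
```python
from h import *
delta([520.8,426.4,254.2],downR(-15));o=readout.get_obs();print(o['ee_pos'],o['moment'])
im=snap('wrist','w10.png');c=cam('wrist',o)
a=cv2.imread('pics/w8.png');b=im[...,::-1].copy()
t=a[172:193,511:540];r=cv2.matchTemplate(b,t,cv2.TM_CCOEFF_NORMED);_,s,_,l=cv2.minMaxLoc(r)
q=(l[0]+14-.2,l[1]+10+.4);print('col',q,s,onz(c,q,160))
```

```text
t 12.12 shift [ 0.061  0.025 -0.847] turn [ 0.021  0.038 -0.001] F [-0.1 -0.5 -0.5]
[518.35113929 425.39253101 288.08856924] [-0.06620214  0.12661333  0.02916884]
col (409.8, 148.4) 0.7831113338470459 [585.19899661 452.4476295  160.        ]
```

Call:
servo_tool([
  [[1, 0.06, 0.02, -0.2, 0, 0, 0], [1, 0, 0, -0.25, 0, 0, 0], [1, 0, 0, -0.2, 0, 0, 0], [1, 0, 0, -0.05, 0, 0, 0], [1, 0, 0, 0, 0, 0, 0]],
])

```text
t: 12.58
ee_pos: [520.3, 425.8, 258.6]
orientation: [2.489, 1.911, -0.001]
ft_force: [0.2, -0.4, -1.2]
width: 9.8
grasp_force: 30.0
```

Call:
servo_tool([
  [[1, 0, 0, -0.05, 0, 0, 0], [1, 0, 0, 0, 0, 0, 0], [1, 0, 0, 0, 0, 0, 0]],
])

```text
t: 12.83
ee_pos: [521.1, 426.3, 258.5]
orientation: [2.489, 1.91, 0.004]
ft_force: [0.3, -1.5, -0.6]
width: 9.6
grasp_force: 30.0
```

Call:
servo_tool([
  [[1, 0, 0, -0.04, 0, 0, 0], [1, 0, 0, 0, 0, 0, 0], [1, 0, 0, 0, 0, 0, 0]],
])

```text
t: 13.08
ee_pos: [521.0, 426.2, 256.8]
orientation: [2.489, 1.91, 0.004]
ft_force: [-0.1, 0.4, -1.7]
width: 9.9
grasp_force: 30.0
```

Call:
servo_tool([
  [[1, 0, 0, -0.04, 0, 0, 0], [1, 0, 0, 0, 0, 0, 0], [1, 0, 0, 0, 0, 0, 0]],
])

```text
t: 13.33
ee_pos: [521.2, 426.4, 255.7]
orientation: [2.49, 1.91, 0.005]
ft_force: [0.3, -1.4, 2.8]
width: 9.3
grasp_force: 30.0
```

Call:
servo_tool([
  [[1, 0, 0, -0.03, 0, 0, 0], [1, 0, 0, 0, 0, 0, 0], [1, 0, 0, 0, 0, 0, 0]],
])

```text
t: 13.58
ee_pos: [521.3, 426.5, 255.5]
orientation: [2.49, 1.91, 0.006]
ft_force: [-3.4, -2.9, 9.4]
width: 10.0
grasp_force: 30.0
```

Call:
servo_tool([
  [[1, 0, 0, -0.03, 0, 0, 0], [1, 0, 0, 0, 0, 0, 0], [1, 0, 0, 0, 0, 0, 0]],
])

```text
t: 13.83
ee_pos: [521.3, 426.6, 255.2]
orientation: [2.49, 1.91, 0.006]
ft_force: [-4.5, -2.6, 15.7]
width: 9.9
grasp_force: 30.0
```

Seated contact, slightly overpressed. Ease up and nudge toward the seat.

Call:
servo_tool([
  [[1, -0.05, -0.01, 0.05, 0, 0, 0], [1, 0, 0, 0, 0, 0, 0], [1, 0, 0, 0, 0, 0, 0]],
])

```text
t: 14.08
ee_pos: [519.3, 426.3, 255.7]
orientation: [2.49, 1.911, 0.006]
ft_force: [-0.9, 0.6, 7.9]
width: 9.7
grasp_force: 30.0
```

Call:
servo_tool([
  [[1, -0.02, -0.01, 0, 0, 0, 0], [1, 0, 0, 0, 0, 0, 0], [1, 0, 0, 0, 0, 0, 0]],
])

```text
t: 14.33
ee_pos: [519.0, 426.2, 255.7]
orientation: [2.49, 1.911, 0.009]
ft_force: [1.8, 1.7, 5.0]
width: 9.4
grasp_force: 30.0
```

Call:
servo_tool([
  [[1, 0.01, 0.01, 0.02, 0, 0, 0], [1, 0, 0, 0, 0, 0, 0], [1, 0, 0, 0, 0, 0, 0]],
])

```text
t: 14.58
ee_pos: [519.1, 426.3, 255.8]
orientation: [2.49, 1.911, 0.006]
ft_force: [2.2, 2.6, 3.0]
width: 9.9
grasp_force: 30.0
```

Call:
servo_tool([
  [[0.76, 0, 0, 0, 0, 0, 0], [0.7, 0, 0, 0, 0, 0, 0], [0.66, 0, 0, 0, 0, 0, 0], [0.6, 0, 0, 0, 0, 0, 0], [0.55, 0, 0, 0, 0, 0, 0]],
])

```text
t: 15.0
ee_pos: [518.3, 425.5, 255.0]
orientation: [2.489, 1.91, 0.001]
ft_force: [-0.6, 1.0, -0.5]
width: 18.9
grasp_force: 0.0
```

Call:
servo_tool([
  [[0.5, 0, 0, 0, 0, 0, 0], [0.45, 0, 0, 0, 0, 0, 0], [0.4, 0, 0, 0, 0, 0, 0], [0.35, 0, 0, 0, 0, 0, 0], [0.3, 0, 0, 0, 0, 0, 0]],
])

```text
t: 15.42
ee_pos: [518.6, 425.8, 255.5]
orientation: [2.489, 1.91, 0.003]
ft_force: [0.2, -0.3, 0.2]
width: 30.0
grasp_force: 0.0
```

Run:
```python
from tab import *
o=readout.get_obs();print(o['ee_pos'],o['width'],o['ft_force'])
for n in('side','top','wrist'):
    im=snap(n,n+'11.png')
    for a,r,k in orange(im):
        if n=='wrist' or a<120:print(n,a,[np.round(x,1) for x in r],cv2.boundingRect(k))
s,t=cam('side'),cam('top')
for h in(0,15,40):print(proj(s,(521,427,164.5+h)),proj(t,(521,427,164.5+h)))
```

```text
[518.57782975 425.80856782 255.52088952] 30.04458673751382 [ 0.15051165 -0.27481761  0.16078005]
side 81.0 [array([319.5, 358.5]), array([ 9., 17.]), np.float64(0.0)] (315, 350, 10, 18)
wrist 1350.5 [array([319.5, 246.5]), array([69., 21.]), np.float64(90.0)] (309, 212, 22, 70)
wrist 3187.5 [array([329.5,  25. ]), array([50., 87.]), np.float64(90.0)] (286, 0, 88, 51)
[314.0974561  233.95443859] [216.51835819 216.1880869 ]
[314.19475173 229.76529277] [215.35375905 215.32288561]
[314.35976305 222.66059053] [213.35764964 213.83994063]
```

Released; the tab stands centred between the open fingers. Retreat straight up.

Call:
servo_tool([
  [[0.2, 0, 0, 0.1, 0, 0, 0], [0.2, 0, 0, 0.3, 0, 0, 0], [0.2, 0, 0, 0.5, 0, 0, 0], [0.2, 0, 0, 0.6, 0, 0, 0], [0.2, 0, 0, 0.8, 0, 0, 0]],
])

```text
t: 15.98
ee_pos: [518.0, 425.3, 347.7]
orientation: [2.489, 1.91, -0.001]
ft_force: [1.1, -0.1, -0.4]
width: 35.1
grasp_force: 0.0
```

Call:
servo_tool([
  [[0.2, -0.5, 0.2, 0.8, 0, 0, 0], [0.2, -0.8, 0.2, 0.6, 0, 0, 0], [0.2, -0.8, 0.2, 0.2, 0, 0, 0], [0.2, -0.6, 0.2, 0, 0, 0, 0], [0.2, 0, 0, 0, 0, 0, 0]],
])

```text
t: 16.4
ee_pos: [407.1, 459.0, 414.3]
orientation: [2.488, 1.915, 0.007]
ft_force: [0.7, -0.3, -1.2]
width: 35.2
grasp_force: 0.0
```

Run:
```python
from tab import *
import time
o=readout.get_obs();print(o['t'],o['ee_pos'],o['ft_force'])
for i in range(5):
  for n in('side','top'):
    im=snap(n,f'{n}12_{i}.png');out=[]
    for a,r,k in orange(im):
        x,y=r[0]
        if (n=='side' and 290<x<345 and 190<y<260) or(n=='top' and 195<x<235 and 190<y<230):
            M=cv2.moments(k);out.append((M['m10']/M['m00'],M['m01']/M['m00']));print(n,a,np.round(out[-1],1),cv2.boundingRect(k))
    if out: 
        if n=='side':S=out[0]
        else:print(tri((cam('top'),out[0]),(cam('side'),S)))
ref=cv2.imread('pics/side0.png');h=cv2.cvtColor(cv2.imread('pics/side12_4.png'),cv2.COLOR_BGR2HSV)
for nm,lo,hi in(('green',(45,120,40),(85,255,255)),('red0',(0,150,80),(4,255,255))):
    for I in(cv2.cvtColor(ref,cv2.COLOR_BGR2HSV),h):
        N,l,st,ce=cv2.connectedComponentsWithStats(cv2.inRange(I,lo,hi));print(nm,[(int(st[i,4]),ce[i].round(1).tolist()) for i in range(1,N) if st[i,4]>5 and 250<ce[i][0]<360 and ce[i][1]>190])
```

```text
16.4 [407.11501287 459.01176636 414.27535054] [ 0.67705298 -0.29770148 -1.17291411]
green [(109, [309.6, 218.0]), (37, [329.7, 229.1])]
green [(109, [309.6, 218.0]), (22, [328.8, 229.7])]
red0 [(16, [332.2, 223.9]), (82, [281.1, 243.0])]
red0 [(31, [332.7, 223.6]), (82, [281.1, 243.0])]
```

Run:
```python
from h import *
print(readout.get_obs()['t'])
def blob(im,box):
    m=cv2.inRange(cv2.cvtColor(im,cv2.COLOR_BGR2HSV),(5,150,80),(22,255,255));x,y,w,h=box;mm=np.zeros_like(m);mm[y:y+h,x:x+w]=m[y:y+h,x:x+w]
    M=cv2.moments(mm,True);return (M['m10']/max(M['m00'],1),M['m01']/max(M['m00'],1)),M['m00'],cv2.boundingRect(mm)
for i in range(5):
    a=blob(cv2.imread(f'pics/side12_{i}.png'),(295,190,45,65));b=blob(cv2.imread(f'pics/top12_{i}.png'),(200,195,35,40))
    print(a,b,tri((cam('side'),a[0]),(cam('top'),b[0])))
```

```text
16.9
((314.8985507246377, 227.1014492753623), 69.0, (313, 220, 5, 16)) ((215.55102040816325, 215.87755102040816), 49.0, (210, 213, 12, 7)) (array([518.55539706, 424.4191324 , 187.16488406]), [0.6, 0.6])
((314.88235294117646, 227.01470588235293), 68.0, (313, 220, 5, 16)) ((215.55102040816325, 215.87755102040816), 49.0, (210, 213, 12, 7)) (array([518.56151371, 424.35558596, 187.4157139 ]), [0.7, 0.7])
((314.8985507246377, 227.1014492753623), 69.0, (313, 220, 5, 16)) ((215.64, 215.88), 50.0, (210, 213, 12, 7)) (array([518.56817678, 424.18734989, 187.01043541]), [0.6, 0.6])
((314.9, 227.21428571428572), 70.0, (313, 220, 5, 16)) ((215.55102040816325, 215.87755102040816), 49.0, (210, 213, 12, 7)) (array([518.5775382 , 424.5028009 , 186.83035246]), [0.6, 0.6])
((314.88235294117646, 227.01470588235293), 68.0, (313, 220, 5, 16)) ((215.55102040816325, 215.87755102040816), 49.0, (210, 213, 12, 7)) (array([518.56151371, 424.35558596, 187.4157139 ]), [0.7, 0.7])
```

The tab is steady at (519,424,187): the basket is hanging, upright and still. Idle briefly, then hand in.

Call:
servo_tool([
  [[0.2, 0, 0, 0, 0, 0, 0], [0.2, 0, 0, 0, 0, 0, 0], [0.2, 0, 0, 0, 0, 0, 0], [0.2, 0, 0, 0, 0, 0, 0], [0.2, 0, 0, 0, 0, 0, 0]],
])

```text
t: 17.32
ee_pos: [410.6, 457.8, 411.5]
orientation: [2.489, 1.911, 0.003]
ft_force: [-0.1, 0.2, -0.7]
width: 35.4
grasp_force: 0.0
```

```bash
python3 -c "
from h import *
print(close_job())"
```

```text
the job is handed in; nothing more can be done
None
```

The job is handed in at 17.3 s: the green key is latched, the red key is up, and the steel basket hangs still on the hook with the arm clear; the hand-in returned no verdict.

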